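# Fit the washed straight blade into the bench slicer

## Task

Fit the washed straight blade into the bench vegetable slicer: take it from the draining rack, lay it flat across its two seats and slide its notch over the locating pin until it is fully home, bearing on the pin with a light steady push (5 to 10 N) held for a second while the clamp is still up. Then fold the clamp lever gently all the way down onto the blade and let go, leaving the blade home and clamped. Leave the comb blade and everything else on the bench where they are.

Things in the scene. Friction and masses are not known exactly. Their poses are not given: they have to be found in the camera images.
- blade: Straight blade: plain flat steel plate, 140 (x) by 40 (y) by 4 mm, bevelled along its -y edge, about 170 g. Origin: centre of its underside, z up. Its +x end has an open U-notch on the centre line, 8 mm wide, 14 mm deep, mouth flared at 45 degrees to 16 mm over the last 4 mm. Starts flat on the rack's ribs, 14 mm up. Grasp it across its width within 25 mm of its middle, where there is free room below it.
- blade_notch (a point): Point of the blade's underside 59 mm from its origin along +x: where the pin's axis stands once the bottom of the notch bears on the pin.
- slicer: Fixed steel bench slicer, 164 (x) by 358 (y) mm. Origin: centre of its underside on the bench; -x side nearest the robot. Two flat seats, tops 50 mm up, carry the blade's ends: near x = -82 to -40, far x = 40 to 82, y = +-55 mm. A 6 mm high rail ends the far seat at x = 78. Home, the blade's origin is at x = 0 (+-6, as the pin is set), y = 0, z = 50 mm, axes along the slicer's; it slides to +x to go home.
- throat (a point): Middle of the open throat between the seats, at the height of their tops (slicer x = 0, y = 0, z = 50 mm). The throat is 80 mm in x by 110 mm in y, free down to 17 mm below the seats, so fingers can straddle the blade there. On the near seat two guide lugs 6 mm high stand at slicer x = -51 to -41 mm, inner faces at y = +-23.5 mm; the blade lies between them.
- stop: The pin's setting slot in the far seat, fixed; it carries the single upright locating pin, 6 mm diameter, 8 mm high. Origin: middle of the slot, on the seat's top, at slicer x = 59, y = 0, z = 50 mm. The pin is nutted fast on y = 0 anywhere within 6 mm of that point along x; where is not measured, so home is found by feel or sight. It is slender: do not drive the notch hard onto it.
- clamp (a joint): Flip-down clamp lever over the blade's near end, rad: 0 = down, its pad touching the top of a seated blade; positive = raised; it starts folded back clear of the blade at 2.2 to 2.5. Hinge line along slicer x through x = -60, y = 34, z = 57 mm; shut, the lever runs from there to -y. Stiff hinge (0.12 N m friction): it stays where it is left.
- clamp_grip (a point): Middle of the outer face of the lever's black end grip, 52 mm from the hinge along the lever and 9 mm out from it; that face looks up when shut, and to slicer +y and down when folded back. The grip is 18 mm wide (x), 20 mm long, 9 mm thick and ends 62 mm from the hinge; the steel arm is 14 mm wide, 5 mm thick.
- clamp_pad (a point): Centre of the underside of the rubber pad under the lever, 12 by 12 mm, 36 mm from the hinge and 3 mm below its line when shut. It bears on the blade's top when the lever is shut; a light press on the grip (5 to 10 N) is enough.
- rack: Fixed grey plastic draining rack, 180 (x) by 240 (y) mm, base 4 mm thick, rim 11 mm high. Two ribs along y at x = +-48 mm, 6 mm wide, tops 14 mm above the bench, carry two blades side by side, 110 mm apart. Origin: centre of its underside.
- comb_blade: Comb (julienne) blade, not wanted: same outline and notch, but a row of upright teeth 11 mm high on its top. Origin: centre of its underside. It lies in the other place of the rack.
- guard: Bystander: black food guard, plate 85 by 105 mm with a mushroom knob, 57 mm high. Origin: centre of its underside.
- squeeze_bottle: Bystander: white squeeze bottle, 58 mm diameter, 180 mm high. Origin: centre of its underside.
- soup_cup: Bystander: white paper soup cup, 96 mm across, 68 mm high. Origin: centre of its underside.
- food_pan: Bystander: clear open food pan 160 by 105 by 65 mm with a black scoop in it. Origin: centre of its underside.
- shaker: Bystander: steel shaker, 42 mm diameter, 85 mm high. Origin: centre of its underside.
Things that resemble listed ones, but are neither listed nor needed, are in the scene too. What is meant by the blade is not orange or purple, and is the smaller of those in its own colour.

How it is judged:
On the way:
1. The blade lies flat on its seats with the notch fully home, held against the pin with a push of 4 to 14 N, the clamp still up (horizontal distance between blade_notch and pin_c0 below 0.0018 m and z of blade_notch in the frame of stop between -0.0015 and 0.0015 m and angle between the x axis of blade and the x axis of slicer, either way round below 0.07 rad and angle between blade's own z axis and vertical below 0.04 rad and value of joint clamp above 0.8 rad and contact force between blade and stop between 4 and 14 N), for 0.4 s.
At the end, for the whole second after the job is handed in: The blade rests flat on its seats (within 1.5 mm in height, 0.04 rad), square to the slicer within 0.07 rad, its notch home on the pin (blade_notch within 1.8 mm of the pin's axis), the clamp lever down (below 0.06 rad), all at rest (horizontal distance between blade_notch and pin_c0 below 0.0018 m and z of blade_notch in the frame of stop between -0.0015 and 0.0015 m and angle between the x axis of blade and the x axis of slicer, either way round below 0.07 rad and angle between blade's own z axis and vertical below 0.04 rad and value of joint clamp below 0.06 rad and linear speed of blade below 0.01 m/s and velocity of joint clamp between -0.05 and 0.05 rad/s); the robot touches nothing.
It fails at once if The blade is driven onto the pin with more than 20 N (contact force between blade and stop above 20 N).
It fails at once if The blade is pressed onto its seats, or the clamp onto the blade, with more than 150 N of contact force, all summed (contact force between blade and slicer above 150 N).
It fails at once if The comb blade or another bystander is moved more than 30 mm (distance of any of comb_blade, guard, squeeze_bottle, soup_cup, food_pan, shaker from where it was at the start of the episode above 0.03 m).
It also fails if it takes over 72 s, if anything falls off the work surface, if the arm or the gripper's body presses on something with over 40 N, if the wrist force passes 120 N, or if a joint passes its speed limit or range.

## Robot

A 6-joint arm with a two-finger parallel gripper is mounted at the origin on the work surface. World frame = base frame: x ahead of the robot, y to its left, z up, the work surface at z = 0. Lengths are in m, angles in rad, forces in N, time in s.
With the tool pointing down it reaches from about 0.3 to 0.875 m from the base axis. Payload 6.4 kg.
Tool frame: the origin (TCP) lies at the very end of the fingers, on their centre line; the grasp point (between the pads) lies 19 mm behind it (robot.grip_depth is the distance from the TCP to the grasp point, in m); z points along the fingers, y is the line along which they close (so a half turn about z gives the same grasp; the last joint's range is limited). The gripper opens to 88 mm and grips with 3 to 60 N. Pads are 18 mm wide; open, the fingers measure 123 mm over their backs; the gripper's body (75 mm by 187 mm) begins 45 mm behind the grasp point.
Start: joints at [-1.357, 0.181, 1.607, -0, 1.354, -0.206], TCP at [0.234, -0.525, 0.239] pointing down, gripper open.
Joint ranges: [-2.99, 2.99], [-0.89, 2.07], [0.3, 2.58], [-1.14, 4.28], [0, 2.63], [-3.12, 3.12]. Speed limits (rad/s): [2.57, 2.57, 3.01, 3.14, 3.14, 3.14].

## Interface

Orientations are given as a unit quaternion [w, x, y, z].
In Python, from bench import robot gives the robot as it stands.
- The arm moves only by the tool arm_command, never from a script. Its argument "moves" is a list that holds one entry, the list of rows, each a list of 7 numbers: the turn, a rotation vector about the tool's x, y, z each as a share of 90 degrees, from -1 to 1, then the shift along the tool's x, y, z each as a share of 400 mm, from -1 to 1, then the gripper's target within -1 to 1 (fully open at 1, half-way at 0, shut at -1). In form: [[[ax, ay, az, dx, dy, dz, grip], ...]]. A call has 1 to 5 rows; each row is the pose to reach, as a shift and turn from the pose commanded when the call began, along the tool's axes at that moment; what a row does not reach only later rows make up. A row lasts 1/12 s, in which the tool goes at most 41.7 mm and 7.16 degrees, less where a joint would pass 70% of its speed; a pose out of reach is approached as far as the arm can. A call with a number of a shift or a turn outside -1 to 1 is refused whole. A call with a gripper value outside its range is refused whole. The fingers move at their own pace and stop on an object; "grip_force" is the grip in N (left out, the last holds). Time passes only in rows, so rows that repeat a pose let the fingers close. It gives the time, the measured TCP pose, the force, the opening and the grip force at its end, in the units of the state.
- robot.get_state(): the state, without advancing time (a new reading comes with each control period).
- robot.get_image(name): name is "side" or "top"; returns (picture, depth): 480x640x3 uint8, red, green, blue; 480x640 float32, m along the optical axis (not along the pixel's ray), 0 where there is no reading.
- robot.camera_info(name): a dict with "intrinsics" (3x3 intrinsics, pixels), "R" (3x3) and "t" (3): a world point X has camera coordinates R X + t. Camera axes: x right, y down, z forward; pixel columns grow to the right and rows downward; lengths in m; the calibration is good to about 2 mm. A picture is of the moment at which its call begins. camera_info takes no time and is no camera call.
- robot.hand_in(): hands the job in; it is judged then, once.
The state is a dict: "t": time; "joint_pos": joint angles; "qd": joint speeds; "joint_torque": joint torques, N m; "ee_pos": TCP position; "orientation": TCP orientation; "ft_force": force on the tool from outside, world axes, zero at the start; "wrist_torque": the same for the moment, N m; "width": finger opening in m; "finger_force": force on a finger pad.
Only numpy, scipy, OpenCV 4.12 (cv2) and the standard library are available. Lean on these libraries where they do the work, as an engineer would, in place of code of your own. Each camera call takes 0.05 s, during which the arm holds its last target. There are 200 camera calls.

## Working session

There is one attempt and no reset: what is moved stays moved. The work goes in short steps, Python scripts to look and compute and a tool call to move; the robot and the scene stay as the last step left them, time stands still between calls to the robot, and variables do not carry over. Pictures are saved under pics/ and viewed, at most 10 in all, crops included, and the job is handed in when it is done.

Besides the shell and the picture viewer there is one more tool, called in YAML: its name, and indented under it one key for each argument. arm_command: Moves the arm, as the interface text tells. Its arguments: {"type":"object","properties":{"moves":{"type":"array","items":{"type":"array","items":{"type":"array","items":{"type":"number"}}}},"grip_force":{"type":"number"}},"required":["moves"]}

```bash
ls; mkdir -p pics; python3 - <<'E'
from bench import robot
import cv2,numpy as np
for n in("top","side"):
    im,d=robot.get_image(n); cv2.imwrite(f"pics/{n}0.png",im[:,:,::-1]); np.savez(f"{n}0.npz",im=im,d=d)
    c=robot.camera_info(n); print(n,c["intrinsics"],c["R"],c["t"])
s=robot.get_state(); print({k:np.round(v,3) for k,v in s.items()})
E
```

```text
pics
top [[604.04281477   0.         315.70014271]
 [  0.         604.04281477 243.10757693]
 [  0.           0.           1.        ]] [[ 1.67987004e-03 -9.99842919e-01 -1.76441496e-02]
 [-9.94527377e-01  1.72743265e-04 -1.04476153e-01]
 [ 1.04462790e-01  1.77230962e-02 -9.94370865e-01]] [-0.00900553  0.53923332  1.7723961 ]
side [[482.21695744   0.         324.10117312]
 [  0.         482.21695744 240.63988027]
 [  0.           0.           1.        ]] [[-0.79855959 -0.60188945 -0.0056272 ]
 [-0.42924269  0.57600377 -0.6956798 ]
 [ 0.42196362 -0.55312634 -0.71832998]] [0.39225132 0.28162671 1.15741999]
{'t': np.float64(0.1), 'joint_pos': array([-1.357,  0.181,  1.608, -0.   ,  1.354, -0.206]), 'qd': array([-0.   , -0.001, -0.003, -0.001, -0.001,  0.002]), 'joint_torque': array([ 1.0000e-03, -4.3482e+01, -3.4269e+01,  7.0000e-02,  3.4000e-02,
       -0.0000e+00]), 'ee_pos': array([ 0.234, -0.525,  0.238]), 'orientation': array([-0.001,  0.978,  0.208, -0.   ]), 'ft_force': array([ 0.235, -0.63 ,  0.396]), 'wrist_torque': array([ 0.042, -0.065, -0.018]), 'finger_force': np.float64(0.0), 'width': np.float64(0.088)}
```

View pics/top0.png

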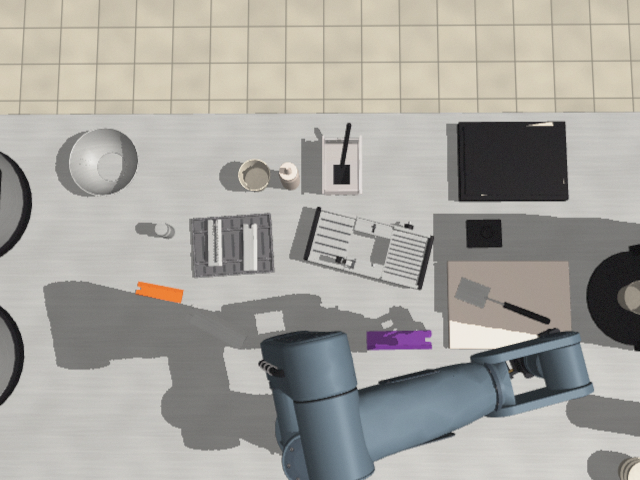

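View pics/side0.png

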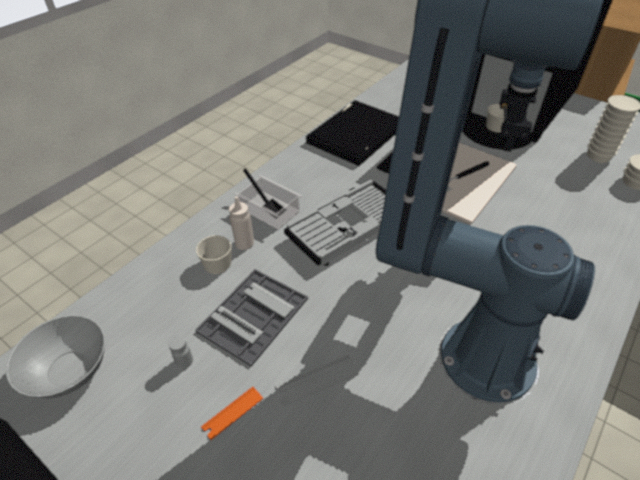

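The top view shows the rack at (232,245), with plates at (215,243) and (250,247). The slicer is at (370,248) and the clamp around (344,262). Orange (160,292) and purple (399,340) are decoys, and there's a grey streak near (225,330). I'll enlarge these areas.

```bash
python3 - <<'E'
import cv2,numpy as np
t=np.load("top0.npz")["im"][:,:,::-1]; s=np.load("side0.npz")["im"][:,:,::-1]
def c(i,x,y,w,h): return cv2.resize(i[y:y+h,x:x+w],(400,300),interpolation=cv2.INTER_CUBIC)
cv2.imwrite("pics/crop1.png",np.vstack([np.hstack([c(t,182,205,100,75),c(t,305,200,136,102)]),np.hstack([c(s,190,265,124,93),c(s,280,175,124,93)])]))
E
```

```text
(no output)
```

View pics/crop1.png

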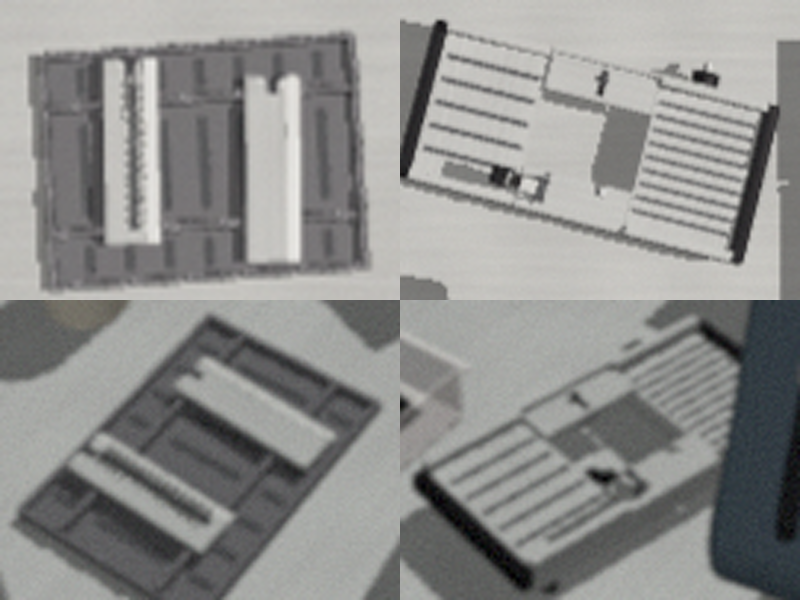

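Candidates for the blade: the rack-left plate at top (215,243) has teeth, so it is the comb. The rack-right plate at (250,247) is plain with a notch, so it fits. The grey streak at (225,330) is a larger or flat lookalike or a shadow. In the crop, the plain plate's notch faces +x (away from the robot) and its bevel is on the -y side. The pin shows at about crop (600,80), which is top (373,220).

```bash
cat > h.py <<'E'
import cv2,numpy as np
from bench import robot
def cloud(n,d):
    c=robot.camera_info(n);K,R,t=c["intrinsics"],np.array(c["R"]),np.array(c["t"])
    v,u=np.mgrid[:480,:640]; P=np.stack([(u-K[0,2])/K[0,0]*d,(v-K[1,2])/K[1,1]*d,d],-1)
    W=(P-t)@R; W[d<=0]=np.nan; return W
def ray(n,u,v,z):
    c=robot.camera_info(n);K,R,t=c["intrinsics"],np.array(c["R"]),np.array(c["t"])
    o=-R.T@t; r=R.T@np.array([(u-K[0,2])/K[0,0],(v-K[1,2])/K[1,1],1]); return o+r*(z-o[2])/r[2]
def proj(n,X):
    c=robot.camera_info(n);p=c["intrinsics"]@(np.array(c["R"])@X+c["t"]); return p[:2]/p[2]
def rect(P):
    (c,s,a)=cv2.minAreaRect((P[:,:2]*1000).astype(np.float32)); return np.round(c,1),np.round(s,1),round(a,2)
E
python3 - <<'E'
from h import *
for n in("top","side"):
    f=np.load(n+"0.npz"); W=cloud(n,f["d"]); im=f["im"].astype(int)
    x,y,z=W[...,0],W[...,1],W[...,2]
    near=lambda p,r:(np.hypot(x-p[0],y-p[1])<r)
    if n=="top":
        pb=ray(n,250,247,.018); ps=ray(n,370,248,.05); print(pb,ps, ray(n,373,220,.055))
    bench=near(pb,.3)&(z<.005); print(n,"bench z",np.nanmedian(z[bench]))
    lum=im.sum(-1)
    m=near(pb,.085)&(lum>420)&(z>.01)&(z<.03)
    k,l,s,_=cv2.connectedComponentsWithStats(m.astype(np.uint8)); i=1+np.argmax(s[1:,4]); q=l==i
    print("blade",rect(W[q]),np.median(z[q]),q.sum())
    m=near(ps,.25)&(z>.035)&(z<.07)
    k,l,s,_=cv2.connectedComponentsWithStats(m.astype(np.uint8)); i=1+np.argmax(s[1:,4]); q=l==i
    print("slicer",rect(W[q]),np.median(z[q]),q.sum())
    m=near(ps,.25)&(z>.07)&(z<.15)
    print("above",m.sum(), np.nanmean(W[m],0),np.nanmax(z[m]) if m.any() else 0)
E
```

```text
[0.52859488 0.18879647 0.018     ] [ 0.52246905 -0.16853278  0.05      ] [ 0.60477312 -0.17762481  0.055     ]
top bench z 0.0002320032721682392
blade (array([528.8, 188.8]), array([139.6,  42.7]), 0.75) 0.01850448581572452 605
slicer (array([ 533.3, -166.5]), array([359.1, 185.7]), 75.57) 0.04726361685479696 5646
above 120 [ 0.5696545  -0.0886573   0.08208769] 0.10740296527692925
side bench z 0.0005347889684247354
blade (array([530.5, 190.4]), array([138.9,  41.3]), 2.5) 0.018153335361327308 606
slicer (array([ 529.5, -163.1]), array([370.2, 181.1]), 80.05) 0.046632120050825746 3912
above 52 [ 0.48214582 -0.07824168  0.08822698] 0.09874205357267944
```

```bash
python3 - <<'E'
from h import *
ps=np.array([.525,-.167])
out=[]
for n in("top","side"):
    f=np.load(n+"0.npz"); W=cloud(n,f["d"]); im=f["im"].astype(int); z=W[...,2]
    m=(np.hypot(W[...,0]-ps[0],W[...,1]-ps[1])<.24)&(im.sum(-1)<200)&(z>.02)&(z<.12)
    k,l,s,_=cv2.connectedComponentsWithStats(m.astype(np.uint8),connectivity=8)
    for i in 1+np.argsort(-s[1:,4])[:4]:
        q=l==i; print(n,s[i],rect(W[q]),np.round(np.median(z[q]),3))
# overlay with guess
cx,cy,a=.526,-.1665,np.radians(-14.4)
Rz=np.array([[np.cos(a),-np.sin(a),0],[np.sin(a),np.cos(a),0],[0,0,1]])
S=lambda p:Rz@np.array(p)+[cx,cy,0]
for n,(X,Y,w,h) in {"top":(305,200,136,102),"side":(280,175,124,93)}.items():
    im=np.load(n+"0.npz")["im"][:,:,::-1]
    k=800/w/2*1.0; g=cv2.resize(im[Y:Y+h,X:X+w],None,fx=k*1.0,fy=k,interpolation=cv2.INTER_CUBIC)
    def L(ps,c,cl=True):
        q=np.array([(proj(n,S(p))-[X,Y]+.5)*k for p in ps]); cv2.polylines(g,[np.int32(q*16)],cl,c,1,cv2.LINE_AA,4)
    L([(-.04,-.055,.05),(.04,-.055,.05),(.04,.055,.05),(-.04,.055,.05)],(0,0,255))
    L([(-.082,-.179,.05),(.082,-.179,.05),(.082,.179,.05),(-.082,.179,.05)],(0,255,0))
    for sg in(1,-1): L([(-.051,sg*.0235,.056),(-.041,sg*.0235,.056)],(255,0,0),False)
    L([(.053,0,.05),(.065,0,.05)],(255,0,255),False)
    out.append(cv2.resize(g,(400,300)) if g.shape[:2]!=(300,400) else g)
cv2.imwrite("pics/ov.png",cv2.resize(np.hstack(out),(800,300)))
E
```

```text
top [418 236  16  53 249] (array([ 481.5, -329. ]), array([ 15.7, 158.8]), 75.67) 0.048
top [304 207  17  53 232] (array([567.3,   2.4]), array([ 13.4, 161.1]), 75.17) 0.048
top [405 224   8   5  27] (array([ 589.3, -283.7]), array([21.9, 12.7]), 83.39) 0.046
top [336 256   6   7  27] (array([488. , -75.1]), array([12.9, 20. ]), 73.4) 0.094
side [285 228  37  37 303] (array([566.2,   5.7]), array([ 17. , 162.3]), 76.4) 0.044
side [373 182  14  13  64] (array([ 524.5, -337. ]), array([16.3, 59.4]), 78.11) 0.047
side [339 228   8   4  23] (array([484. , -74.1]), array([21.1, 14.5]), 80.13) 0.094
side [274 203   4   7   9] (array([748.6, -91.9]), array([ 6.5, 29.4]), 17.03) 0.022
```

View pics/ov.png

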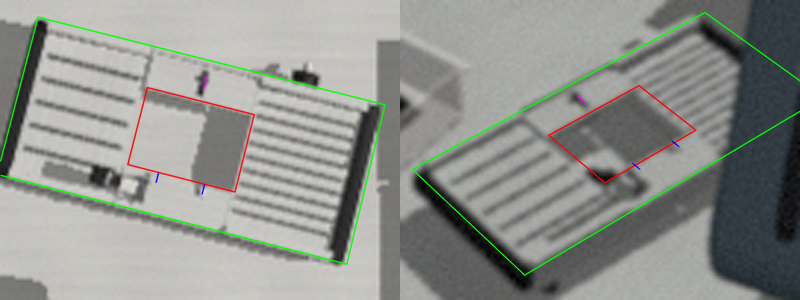

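```bash
cat >> h.py <<'E'
from scipy.spatial.transform import Rotation as Ro
def to(x,y,z,yaw):
    "row numbers from the measured pose to a downward pose with tool x at yaw deg"
    s=robot.get_state(); q=s["orientation"]; R0=Ro.from_quat([q[1],q[2],q[3],q[0]])
    a=np.radians(yaw); R1=Ro.from_matrix(np.array([[np.cos(a),np.sin(a),0],[np.sin(a),-np.cos(a),0],[0,0,-1]]))
    print("turn",np.round((R0.inv()*R1).as_rotvec()/(np.pi/2),4),"shift",np.round(R0.inv().apply(np.array([x,y,z])-s["ee_pos"])/.4,4),"pos",np.round(s["ee_pos"],4))
E
python3 -c "
from h import *
to(.5295,.1895,.12,1.5)"
```

```text
turn [-0.001   0.      0.2506] shift [ 1.4015 -1.3289  0.2972] pos [ 0.2342 -0.5246  0.2379]
```

arm_command:
  moves:
    - [[0, 0, 0, 0.38, -0.36, 0, 0.36], [0, 0, 0, 0.38, -0.36, 0, 0.36], [0, 0, 0, 0.38, -0.36, 0, 0.36], [0, 0, 0, 0.38, -0.36, 0, 0.36], [0, 0, 0, 0.38, -0.36, 0, 0.36]]
  grip_force: 35

```text
t: 0.52
ee_pos: [0.3142, -0.3306, 0.2382]
orientation: [-0.0, 0.978, 0.208, -0.0]
ft_force: [0.1, -1.0, 0.1]
width: 0.0602
finger_force: 0.0
```

arm_command:
  moves:
    - [[0, 0, 0, 0.38, -0.36, 0, 0.36], [0, 0, 0, 0.38, -0.36, 0, 0.36], [0, 0, 0, 0.38, -0.36, 0, 0.36], [0, 0, 0, 0.38, -0.36, 0, 0.36], [0, 0, 0, 0.38, -0.36, 0, 0.36]]

```text
t: 0.93
ee_pos: [0.3939, -0.1381, 0.2387]
orientation: [0.0, 0.978, 0.208, 0.0]
ft_force: [0.5, -0.9, -0.6]
width: 0.0596
finger_force: 0.0
```

arm_command:
  moves:
    - [[0, 0, 0, 0.38, -0.36, 0, 0.36], [0, 0, 0, 0.38, -0.36, 0, 0.36], [0, 0, 0, 0.38, -0.36, 0, 0.36], [0, 0, 0, 0.38, -0.36, 0, 0.36], [0, 0, 0, 0.38, -0.36, 0, 0.36]]

```text
t: 1.35
ee_pos: [0.4736, 0.0547, 0.2386]
orientation: [0.0, 0.978, 0.208, 0.0]
ft_force: [0.7, -1.4, 0.5]
width: 0.0596
finger_force: 0.0
```

```bash
python3 -c "
from h import *
to(.5295,.1895,.12,1.5)"
```

```text
turn [ 1.000e-04 -0.000e+00  2.507e-01] shift [ 0.265  -0.2509  0.2965] pos [0.4736 0.0547 0.2386]
```

arm_command:
  moves:
    - [[0, 0, 0.25, 0.265, -0.25, 0.2, 0.36], [0, 0, 0.25, 0.265, -0.25, 0.2, 0.36], [0, 0, 0.25, 0.265, -0.25, 0.25, 0.36], [0, 0, 0.25, 0.265, -0.25, 0.2965, 0.36], [0, 0, 0.25, 0.265, -0.25, 0.2965, 0.36]]

```text
t: 1.77
ee_pos: [0.5289, 0.1892, 0.1174]
orientation: [-0.0, 1.0, 0.013, -0.001]
ft_force: [-1.4, -0.6, 0.3]
width: 0.0598
finger_force: 0.0
```

arm_command:
  moves:
    - [[0, 0, 0, 0, 0, 0, 0.36], [0, 0, 0, 0, 0, 0, 0.36], [0, 0, 0, 0, 0, 0, 0.36]]

```text
t: 2.02
ee_pos: [0.5298, 0.1864, 0.1209]
orientation: [0.0, 1.0, 0.014, 0.0]
ft_force: [0.2, 0.1, 0.2]
width: 0.0599
finger_force: 0.0
```

```bash
python3 - <<'E'
from h import *
to(.5295,.1895,.008,1.5)
im,d=robot.get_image("side");im2,_=robot.get_image("top")
c=lambda i,x,y,w,h:cv2.resize(i[y:y+h,x:x+w,::-1],(400,300),interpolation=cv2.INTER_CUBIC)
cv2.imwrite("pics/pre.png",np.hstack([c(im,170,220,180,135),c(im2,182,195,120,90)]))
E
```

```text
turn [ 0.0002 -0.0003  0.0008] shift [-0.0006 -0.0079  0.2823] pos [0.5298 0.1864 0.1209]
```

View pics/pre.png

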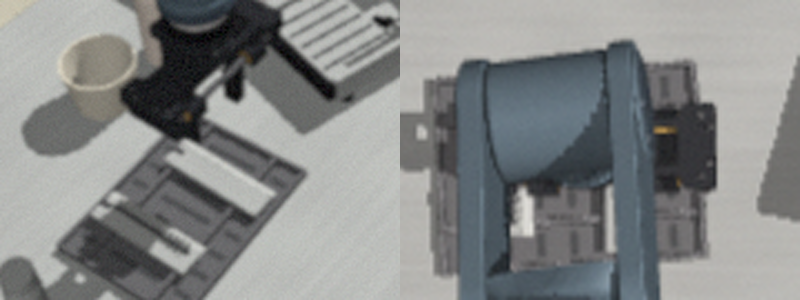

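The gripper hangs over the blade with open fingers straddling it. The wrist hides the top view, so I'll rely on the side view from here. Descending.

arm_command:
  moves:
    - [[0, 0, 0, 0, -0.007, 0.1, 0.36], [0, 0, 0, 0, -0.007, 0.18, 0.36], [0, 0, 0, 0, -0.007, 0.24, 0.36], [0, 0, 0, 0, -0.007, 0.27, 0.36], [0, 0, 0, 0, -0.007, 0.282, 0.36]]

```text
t: 2.53
ee_pos: [0.529, 0.1887, 0.0067]
orientation: [0.0, 1.0, 0.013, -0.001]
ft_force: [-0.1, 0.2, 0.6]
width: 0.06
finger_force: 0.0
```

arm_command:
  moves:
    - [[0, 0, 0, 0, 0, 0, 0.36], [0, 0, 0, 0, 0, 0, -0.3], [0, 0, 0, 0, 0, 0, -0.3], [0, 0, 0, 0, 0, 0, -0.3], [0, 0, 0, 0, 0, 0, -0.3]]
  grip_force: 35

```text
t: 2.95
ee_pos: [0.5308, 0.1898, 0.0089]
orientation: [-0.0, 1.0, 0.014, 0.001]
ft_force: [-0.6, -0.2, 6.5]
width: 0.0388
finger_force: 35.0
```

arm_command:
  moves:
    - [[0, 0, 0, 0, 0, 0, -0.3], [0, 0, 0, 0, 0, 0, -0.3], [0, 0, 0, 0, 0, 0, -0.3]]

```text
t: 3.2
ee_pos: [0.5307, 0.1898, 0.0089]
orientation: [-0.0, 1.0, 0.014, 0.001]
ft_force: [-0.7, -1.7, 7.1]
width: 0.0389
finger_force: 35.0
```

arm_command:
  moves:
    - [[0, 0, 0, 0, 0, -0.05, -0.3], [0, 0, 0, 0, 0, -0.15, -0.3], [0, 0, 0, 0, 0, -0.25, -0.3], [0, 0, 0, 0, 0, -0.34, -0.3], [0, 0, 0, 0, 0, -0.38, -0.3]]

```text
t: 3.62
ee_pos: [0.5318, 0.1902, 0.165]
orientation: [-0.0, 1.0, 0.014, 0.004]
ft_force: [1.5, -0.7, -1.0]
width: 0.0392
finger_force: 35.0
```

```bash
python3 -c "
from h import *
to(.5024,-.1572,.16,-14.6)"
```

```text
turn [-0.0012 -0.0046  0.1797] shift [-0.0974  0.8662  0.0109] pos [0.5318 0.1902 0.165 ]
```

arm_command:
  moves:
    - [[0, 0, 0, -0.01, 0.06, 0, -0.3], [0, 0, 0, -0.02, 0.14, 0, -0.3], [0, 0, 0, -0.03, 0.22, 0, -0.3], [0, 0, 0, -0.04, 0.3, 0, -0.3], [0, 0, 0, -0.05, 0.38, 0, -0.3]]

```text
t: 4.03
ee_pos: [0.513, 0.0361, 0.1595]
orientation: [-0.0, 1.0, 0.014, 0.0]
ft_force: [0.5, -0.2, -1.4]
width: 0.039
finger_force: 35.0
```

arm_command:
  moves:
    - [[0, 0, 0.04, -0.01, 0.08, 0, -0.3], [0, 0, 0.08, -0.02, 0.16, 0, -0.3], [0, 0, 0.12, -0.03, 0.24, 0, -0.3], [0, 0, 0.16, -0.04, 0.3, 0, -0.3], [0, 0, 0.18, -0.05, 0.36, 0, -0.3]]

```text
t: 4.45
ee_pos: [0.497, -0.1087, 0.1595]
orientation: [-0.0, 0.992, -0.129, 0.0]
ft_force: [0.9, 0.2, -0.8]
width: 0.0386
finger_force: 35.0
```

```bash
python3 -c "
from h import *
to(.5024,-.1572,.085,-14.6)"
```

```text
turn [-0.     -0.0001 -0.003 ] shift [0.0442 0.1136 0.1861] pos [ 0.497  -0.1087  0.1595]
```

arm_command:
  moves:
    - [[0, 0, 0, 0.02, 0.05, 0, -0.3], [0, 0, 0, 0.044, 0.11, 0, -0.3], [0, 0, 0, 0.044, 0.114, 0.08, -0.3], [0, 0, 0, 0.044, 0.114, 0.15, -0.3], [0, 0, 0, 0.044, 0.114, 0.186, -0.3]]

```text
t: 4.87
ee_pos: [0.5012, -0.1555, 0.0821]
orientation: [-0.001, 0.992, -0.128, -0.002]
ft_force: [-0.9, 0.6, -2.7]
width: 0.0386
finger_force: 35.0
```

arm_command:
  moves:
    - [[0, 0, 0, 0, 0, 0, -0.3], [0, 0, 0, 0, 0, 0, -0.3], [0, 0, 0, 0, 0, 0, -0.3]]

```text
t: 5.12
ee_pos: [0.5038, -0.1562, 0.0861]
orientation: [0.0, 0.992, -0.127, 0.001]
ft_force: [-0.0, -0.3, -1.3]
width: 0.0389
finger_force: 35.0
```

```bash
python3 - <<'E'
from h import *
to(.5024,-.1572,.048,-14.6)
im,d=robot.get_image("side");im2,d2=robot.get_image("top"); np.savez("pl.npz",side=im,sd=d,top=im2,td=d2)
cx,cy,a=.5247,-.163,np.radians(-14.6)
Rz=np.array([[np.cos(a),-np.sin(a),0],[np.sin(a),np.cos(a),0],[0,0,1]])
S=lambda p:Rz@np.array(p)+[cx,cy,0]
s=robot.get_state(); p=s["ee_pos"]; B=lambda q:Rz@np.array(q)+[p[0],p[1],p[2]+.010]
out=[]
for n,i,(X,Y,w,h) in (("side",im,(290,170,120,90)),("top",im2,(300,190,136,102))):
    g=cv2.resize(i[Y:Y+h,X:X+w,::-1],(400,300),interpolation=cv2.INTER_CUBIC); k=400/w
    def L(ps,c,F=S):
        q=np.array([(proj(n,F(p))-[X,Y]+.5)*k for p in ps]); cv2.polylines(g,[np.int32(q*16)],True,c,1,cv2.LINE_AA,4)
    L([(-.04,-.055,.05),(.04,-.055,.05),(.04,.055,.05),(-.04,.055,.05)],(0,0,255))
    L([(-.082,-.179,.05),(.082,-.179,.05),(.082,.179,.05),(-.082,.179,.05)],(0,255,0))
    L([(-.07,-.02,0),(.07,-.02,0),(.07,.02,0),(-.07,.02,0)],(255,0,255),B)
    out.append(g)
cv2.imwrite("pics/pl.png",np.hstack(out))
E
```

```text
turn [ 0.0003 -0.0011 -0.0003] shift [-0.0029  0.0033  0.0953] pos [ 0.5038 -0.1562  0.0861]
```

View pics/pl.png

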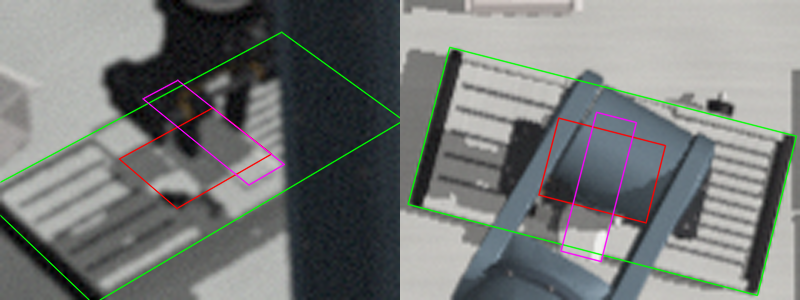

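arm_command:
  moves:
    - [[0, 0, 0, -0.003, 0.003, 0.03, -0.3], [0, 0, 0, -0.003, 0.003, 0.06, -0.3], [0, 0, 0, -0.003, 0.003, 0.08, -0.3], [0, 0, 0, -0.003, 0.003, 0.09, -0.3], [0, 0, 0, -0.003, 0.003, 0.09, -0.3]]

```text
t: 5.63
ee_pos: [0.5008, -0.1562, 0.0478]
orientation: [-0.0, 0.992, -0.127, -0.001]
ft_force: [0.2, -0.1, -1.4]
width: 0.0389
finger_force: 35.0
```

arm_command:
  moves:
    - [[0, 0, 0, 0, 0, 0, -0.3], [0, 0, 0, 0, 0, 0.003, -0.3], [0, 0, 0, 0, 0, 0.006, -0.3], [0, 0, 0, 0, 0, 0.009, -0.3], [0, 0, 0, 0, 0, 0.009, -0.3]]

```text
t: 6.05
ee_pos: [0.5016, -0.1568, 0.0453]
orientation: [0.0, 0.992, -0.128, 0.0]
ft_force: [0.7, -0.2, -1.8]
width: 0.0393
finger_force: 35.0
```

arm_command:
  moves:
    - [[0, 0, 0, 0, 0, 0.001, -0.3], [0, 0, 0, 0, 0, 0.002, -0.3], [0, 0, 0, 0, 0, 0.002, -0.3], [0, 0, 0, 0, 0, 0.002, -0.3]]

```text
t: 6.38
ee_pos: [0.5016, -0.1568, 0.0449]
orientation: [0.0, 0.992, -0.127, 0.0]
ft_force: [-2.2, 1.4, 5.1]
width: 0.0386
finger_force: 35.0
```

arm_command:
  moves:
    - [[0, 0, 0, 0, 0, 0.001, -0.3], [0, 0, 0, 0, 0, 0.002, -0.3], [0, 0, 0, 0, 0, 0.002, -0.3], [0, 0, 0, 0, 0, 0.002, -0.3]]

```text
t: 6.72
ee_pos: [0.5017, -0.1568, 0.0448]
orientation: [0.0, 0.992, -0.127, 0.0]
ft_force: [-5.0, 2.8, 12.4]
width: 0.0389
finger_force: 35.0
```

arm_command:
  moves:
    - [[0, 0, 0, 0, 0, -0.0015, -0.3], [0, 0, 0, 0.008, 0, -0.0015, -0.3], [0, 0, 0, 0.016, 0, -0.0015, -0.3], [0, 0, 0, 0.025, 0, -0.0015, -0.3], [0, 0, 0, 0.025, 0, -0.0015, -0.3]]

```text
t: 7.13
ee_pos: [0.5117, -0.1596, 0.0449]
orientation: [0.0, 0.992, -0.127, 0.0]
ft_force: [-2.3, 0.8, 6.2]
width: 0.0389
finger_force: 35.0
```

arm_command:
  moves:
    - [[0, 0, 0, 0.002, 0, 0, -0.3], [0, 0, 0, 0.004, 0, 0, -0.3], [0, 0, 0, 0.005, 0, 0, -0.3], [0, 0, 0, 0.005, 0, 0, -0.3]]

```text
t: 7.47
ee_pos: [0.5128, -0.1598, 0.0449]
orientation: [0.0, 0.992, -0.127, -0.001]
ft_force: [-5.1, 1.4, 9.0]
width: 0.0387
finger_force: 35.0
```

arm_command:
  moves:
    - [[0, 0, 0, 0.002, 0, 0, -0.3], [0, 0, 0, 0.004, 0, 0, -0.3], [0, 0, 0, 0.005, 0, 0, -0.3], [0, 0, 0, 0.005, 0, 0, -0.3]]

```text
t: 7.8
ee_pos: [0.5148, -0.1603, 0.0449]
orientation: [0.0, 0.992, -0.127, -0.001]
ft_force: [-5.5, 1.1, 8.8]
width: 0.0389
finger_force: 35.0
```

arm_command:
  moves:
    - [[0, 0, 0, 0.001, 0, -0.001, -0.3], [0, 0, 0, 0.003, 0, -0.001, -0.3], [0, 0, 0, 0.004, 0, -0.001, -0.3], [0, 0, 0, 0.004, 0, -0.001, -0.3]]

```text
t: 8.13
ee_pos: [0.5165, -0.1607, 0.0449]
orientation: [-0.0, 0.992, -0.127, -0.0]
ft_force: [-4.3, 1.1, 7.3]
width: 0.0389
finger_force: 35.0
```

arm_command:
  moves:
    - [[0, 0, 0, 0.001, 0, 0, -0.3], [0, 0, 0, 0.003, 0, 0, -0.3], [0, 0, 0, 0.004, 0, 0, -0.3], [0, 0, 0, 0.004, 0, 0, -0.3]]

```text
t: 8.47
ee_pos: [0.5181, -0.1611, 0.0449]
orientation: [0.0, 0.992, -0.127, -0.0]
ft_force: [-4.0, 1.9, 5.6]
width: 0.0387
finger_force: 35.0
```

arm_command:
  moves:
    - [[0, 0, 0, 0.001, 0, 0, -0.3], [0, 0, 0, 0.002, 0, 0, -0.3], [0, 0, 0, 0.003, 0, 0, -0.3], [0, 0, 0, 0.003, 0, 0, -0.3]]

```text
t: 8.8
ee_pos: [0.5192, -0.1614, 0.0449]
orientation: [-0.0, 0.992, -0.127, -0.0]
ft_force: [-3.3, 0.7, 6.3]
width: 0.039
finger_force: 35.0
```

arm_command:
  moves:
    - [[0, 0, 0, 0.001, 0, 0, -0.3], [0, 0, 0, 0.002, 0, 0, -0.3], [0, 0, 0, 0.003, 0, 0, -0.3], [0, 0, 0, 0.003, 0, 0, -0.3]]

```text
t: 9.13
ee_pos: [0.5204, -0.1617, 0.0449]
orientation: [-0.0, 0.992, -0.127, -0.0]
ft_force: [-4.9, 1.3, 6.3]
width: 0.0387
finger_force: 35.0
```

arm_command:
  moves:
    - [[0, 0, 0, 0.001, 0, 0, -0.3], [0, 0, 0, 0.002, 0, 0, -0.3], [0, 0, 0, 0.003, 0, 0, -0.3], [0, 0, 0, 0.003, 0, 0, -0.3]]

```text
t: 9.47
ee_pos: [0.5215, -0.162, 0.0449]
orientation: [-0.0, 0.992, -0.127, -0.0]
ft_force: [-4.1, 1.2, 6.4]
width: 0.0386
finger_force: 35.0
```

arm_command:
  moves:
    - [[0, 0, 0, 0.001, 0, 0, -0.3], [0, 0, 0, 0.002, 0, 0, -0.3], [0, 0, 0, 0.002, 0, 0, -0.3]]

```text
t: 9.72
ee_pos: [0.5223, -0.1622, 0.0449]
orientation: [-0.0, 0.992, -0.127, -0.0]
ft_force: [-3.1, 1.5, 6.6]
width: 0.0392
finger_force: 35.0
```

arm_command:
  moves:
    - [[0, 0, 0, 0.001, 0, 0, -0.3], [0, 0, 0, 0.002, 0, 0, -0.3], [0, 0, 0, 0.003, 0, 0, -0.3], [0, 0, 0, 0.003, 0, 0, -0.3]]

```text
t: 10.05
ee_pos: [0.5235, -0.1625, 0.0449]
orientation: [-0.0, 0.992, -0.127, -0.0]
ft_force: [-3.8, 2.3, 6.4]
width: 0.0387
finger_force: 35.0
```

arm_command:
  moves:
    - [[0, 0, 0, 0.001, 0, 0, -0.3], [0, 0, 0, 0.002, 0, 0, -0.3], [0, 0, 0, 0.002, 0, 0, -0.3]]

```text
t: 10.3
ee_pos: [0.5242, -0.1627, 0.0449]
orientation: [-0.0, 0.992, -0.127, -0.0]
ft_force: [-3.2, 1.9, 4.8]
width: 0.0389
finger_force: 35.0
```

arm_command:
  moves:
    - [[0, 0, 0, 0.001, 0, 0, -0.3], [0, 0, 0, 0.002, 0, 0, -0.3], [0, 0, 0, 0.003, 0, 0, -0.3], [0, 0, 0, 0.003, 0, 0, -0.3]]

```text
t: 10.63
ee_pos: [0.5254, -0.163, 0.0449]
orientation: [-0.0, 0.992, -0.127, -0.0]
ft_force: [-3.3, 1.1, 5.5]
width: 0.039
finger_force: 35.0
```

arm_command:
  moves:
    - [[0, 0, 0, 0.001, 0, 0, -0.3], [0, 0, 0, 0.002, 0, 0, -0.3], [0, 0, 0, 0.002, 0, 0, -0.3]]

```text
t: 10.88
ee_pos: [0.5262, -0.1632, 0.0449]
orientation: [-0.0, 0.992, -0.127, -0.0]
ft_force: [-3.3, 1.6, 7.1]
width: 0.0388
finger_force: 35.0
```

arm_command:
  moves:
    - [[0, 0, 0, 0.001, 0, 0, -0.3], [0, 0, 0, 0.002, 0, 0, -0.3], [0, 0, 0, 0.003, 0, 0, -0.3], [0, 0, 0, 0.003, 0, 0, -0.3]]

```text
t: 11.22
ee_pos: [0.5273, -0.1635, 0.0449]
orientation: [-0.0, 0.992, -0.127, -0.0]
ft_force: [-3.5, 1.2, 6.5]
width: 0.0385
finger_force: 35.0
```

arm_command:
  moves:
    - [[0, 0, 0, 0.001, 0, 0, -0.3], [0, 0, 0, 0.002, 0, 0, -0.3], [0, 0, 0, 0.002, 0, 0, -0.3]]

```text
t: 11.47
ee_pos: [0.5281, -0.1637, 0.0449]
orientation: [-0.0, 0.992, -0.127, -0.0]
ft_force: [-3.1, 1.2, 6.5]
width: 0.0388
finger_force: 35.0
```

arm_command:
  moves:
    - [[0, 0, 0, 0.001, 0, 0, -0.3], [0, 0, 0, 0.002, 0, 0, -0.3], [0, 0, 0, 0.003, 0, 0, -0.3], [0, 0, 0, 0.003, 0, 0, -0.3]]

```text
t: 11.8
ee_pos: [0.5293, -0.164, 0.0449]
orientation: [0.0, 0.992, -0.127, -0.0]
ft_force: [-3.5, 0.0, 6.4]
width: 0.0389
finger_force: 35.0
```

arm_command:
  moves:
    - [[0, 0, 0, 0.001, 0, 0, -0.3], [0, 0, 0, 0.002, 0, 0, -0.3], [0, 0, 0, 0.002, 0, 0, -0.3]]

```text
t: 12.05
ee_pos: [0.5301, -0.1642, 0.0449]
orientation: [-0.0, 0.992, -0.127, -0.0]
ft_force: [-4.9, 0.6, 5.7]
width: 0.0389
finger_force: 35.0
```

arm_command:
  moves:
    - [[0, 0, 0, 0.001, 0, 0, -0.3], [0, 0, 0, 0.002, 0, 0, -0.3], [0, 0, 0, 0.002, 0, 0, -0.3], [0, 0, 0, 0.002, 0, 0, -0.3]]

```text
t: 12.38
ee_pos: [0.5307, -0.1644, 0.0449]
orientation: [-0.0, 0.992, -0.127, -0.0]
ft_force: [-4.4, 1.6, 6.5]
width: 0.039
finger_force: 35.0
```

arm_command:
  moves:
    - [[0, 0, 0, 0.001, 0, 0, -0.3], [0, 0, 0, 0.002, 0, 0, -0.3], [0, 0, 0, 0.002, 0, 0, -0.3]]

```text
t: 12.63
ee_pos: [0.5309, -0.1644, 0.0449]
orientation: [-0.0, 0.992, -0.127, -0.001]
ft_force: [-7.7, 1.6, 9.7]
width: 0.039
finger_force: 35.0
```

arm_command:
  moves:
    - [[0, 0, 0, 0.0007, 0, 0, -0.3], [0, 0, 0, 0.0014, 0, 0, -0.3], [0, 0, 0, 0.0014, 0, 0, -0.3], [0, 0, 0, 0.0014, 0, 0, -0.3]]

```text
t: 12.97
ee_pos: [0.5309, -0.1644, 0.0449]
orientation: [-0.0, 0.992, -0.127, -0.002]
ft_force: [-9.5, 1.8, 10.9]
width: 0.0388
finger_force: 35.0
```

arm_command:
  moves:
    - [[0, 0, 0, 0.0005, 0, -0.0005, -0.3], [0, 0, 0, 0.001, 0, -0.001, -0.3], [0, 0, 0, 0.001, 0, -0.001, -0.3], [0, 0, 0, 0.001, 0, -0.001, -0.3], [0, 0, 0, 0.001, 0, -0.001, -0.3]]

```text
t: 13.38
ee_pos: [0.531, -0.1644, 0.0449]
orientation: [-0.0, 0.992, -0.127, -0.002]
ft_force: [-8.8, 1.4, 8.6]
width: 0.0394
finger_force: 35.0
```

arm_command:
  moves:
    - [[0, 0, 0, 0, 0, 0, -0.3], [0, 0, 0, 0, 0, 0, -0.3], [0, 0, 0, 0, 0, 0, -0.3], [0, 0, 0, 0, 0, 0, -0.3], [0, 0, 0, 0, 0, 0, -0.3]]

```text
t: 13.8
ee_pos: [0.531, -0.1644, 0.0449]
orientation: [-0.0, 0.992, -0.127, -0.002]
ft_force: [-9.5, 2.0, 8.6]
width: 0.0386
finger_force: 35.0
```

```bash
python3 - <<'E'
from h import *
s=robot.get_state(); print(s["ee_pos"],s["orientation"],s["ft_force"],s["wrist_torque"])
im,d=robot.get_image("side");im2,d2=robot.get_image("top")
c=lambda i,x,y,w,h:cv2.resize(i[y:y+h,x:x+w,::-1],(400,300),interpolation=cv2.INTER_CUBIC)
cv2.imwrite("pics/home.png",np.hstack([c(im,290,170,120,90),c(im2,320,195,100,75)]))
E
```

```text
[ 0.53100704 -0.16441821  0.04488045] [-3.20629286e-04  9.91859884e-01 -1.27317987e-01 -1.99936605e-03] [-9.52486263  2.00186011  8.62339997] [ 0.26342205  1.42395007 -0.00352887]
```

View pics/home.png

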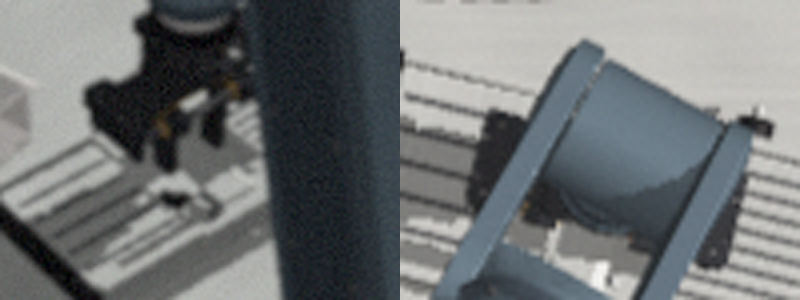

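The images show the blade held in the throat with the clamp still up and folded back; the arm hides the pin. I'll push slightly more and hold.

arm_command:
  moves:
    - [[0, 0, 0, 0.0004, 0, 0, -0.3], [0, 0, 0, 0.0008, 0, 0, -0.3], [0, 0, 0, 0.0008, 0, 0, -0.3], [0, 0, 0, 0.0008, 0, 0, -0.3], [0, 0, 0, 0.0008, 0, 0, -0.3]]

```text
t: 14.32
ee_pos: [0.531, -0.1644, 0.0449]
orientation: [-0.0, 0.992, -0.127, -0.002]
ft_force: [-10.5, 1.6, 11.0]
width: 0.0388
finger_force: 35.0
```

arm_command:
  moves:
    - [[0, 0, 0, 0, 0, -0.001, -0.3], [0, 0, 0, 0, 0, -0.001, -0.3], [0, 0, 0, 0, 0, -0.001, -0.3], [0, 0, 0, 0, 0, -0.001, -0.3], [0, 0, 0, 0, 0, -0.001, -0.3]]

```text
t: 14.73
ee_pos: [0.5311, -0.1644, 0.0449]
orientation: [-0.0, 0.992, -0.127, -0.002]
ft_force: [-8.6, 2.0, 5.8]
width: 0.0389
finger_force: 35.0
```

arm_command:
  moves:
    - [[0, 0, 0, 0, 0, 0, -0.3], [0, 0, 0, 0, 0, 0, -0.3], [0, 0, 0, 0, 0, 0, -0.3], [0, 0, 0, 0, 0, 0, -0.3], [0, 0, 0, 0, 0, 0, -0.3]]

```text
t: 15.15
ee_pos: [0.5311, -0.1644, 0.0449]
orientation: [-0.0, 0.992, -0.127, -0.002]
ft_force: [-7.5, 0.6, 6.8]
width: 0.0385
finger_force: 35.0
```

arm_command:
  moves:
    - [[0, 0, 0, 0.0005, 0, -0.0003, -0.3], [0, 0, 0, 0.001, 0, -0.0005, -0.3], [0, 0, 0, 0.0015, 0, -0.0005, -0.3], [0, 0, 0, 0.0015, 0, -0.0005, -0.3], [0, 0, 0, 0.0015, 0, -0.0005, -0.3]]

```text
t: 15.57
ee_pos: [0.5311, -0.1644, 0.0449]
orientation: [-0.001, 0.992, -0.127, -0.003]
ft_force: [-9.5, 1.0, 7.4]
width: 0.0387
finger_force: 35.0
```

arm_command:
  moves:
    - [[0, 0, 0, 0, 0, 0, -0.3], [0, 0, 0, 0, 0, 0, -0.3], [0, 0, 0, 0, 0, 0, -0.3], [0, 0, 0, 0, 0, 0, -0.3], [0, 0, 0, 0, 0, 0, -0.3]]

```text
t: 15.98
ee_pos: [0.5311, -0.1644, 0.0449]
orientation: [-0.001, 0.992, -0.127, -0.003]
ft_force: [-11.1, 0.4, 7.4]
width: 0.0391
finger_force: 35.0
```

arm_command:
  moves:
    - [[0, 0, 0, 0, 0, 0, -0.3], [0, 0, 0, 0, 0, 0, -0.3], [0, 0, 0, 0, 0, 0, -0.3], [0, 0, 0, 0, 0, 0, -0.3], [0, 0, 0, 0, 0, 0, -0.3]]

```text
t: 16.4
ee_pos: [0.5311, -0.1644, 0.0449]
orientation: [-0.001, 0.992, -0.127, -0.003]
ft_force: [-10.7, 0.8, 7.5]
width: 0.0388
finger_force: 35.0
```

arm_command:
  moves:
    - [[0, 0, 0, -0.0015, 0, -0.0005, -0.3], [0, 0, 0, -0.003, 0, -0.001, -0.3], [0, 0, 0, -0.003, 0, -0.001, -0.3]]

```text
t: 16.65
ee_pos: [0.531, -0.1643, 0.0451]
orientation: [-0.0, 0.992, -0.127, -0.001]
ft_force: [-4.8, 0.5, -1.8]
width: 0.0388
finger_force: 35.0
```

arm_command:
  moves:
    - [[0, 0, 0, 0, 0, 0, 0.2], [0, 0, 0, 0, 0, 0, 0.2], [0, 0, 0, 0, 0, 0, 0.2], [0, 0, 0, 0, 0, 0, 0.2]]

```text
t: 16.98
ee_pos: [0.5333, -0.1652, 0.0466]
orientation: [0.0, 0.992, -0.127, 0.001]
ft_force: [-0.6, 0.5, 0.5]
width: 0.0527
finger_force: 0.0
```

arm_command:
  moves:
    - [[0, 0, 0, 0, 0, -0.08, 0.2], [0, 0, 0, 0, 0, -0.18, 0.2], [0, 0, 0, 0, 0, -0.28, 0.2], [0, 0, 0, 0, 0, -0.38, 0.2], [0, 0, 0, 0, 0, -0.45, 0.2]]

```text
t: 17.4
ee_pos: [0.5338, -0.1654, 0.2307]
orientation: [0.001, 0.992, -0.127, 0.003]
ft_force: [1.0, -0.3, 0.5]
width: 0.053
finger_force: 0.0
```

```bash
cat >> h.py <<'E'
def sl(x,y,z):
    a=np.radians(-14.6); return [.5247+np.cos(a)*x-np.sin(a)*y,-.163+np.sin(a)*x+np.cos(a)*y,z]
E
python3 -c "
from h import *
to(*sl(-.06,.112,.16),-14.6)"
```

```text
turn [ 0.0008 -0.0034 -0.0004] shift [-0.1746 -0.2801  0.1754] pos [ 0.5338 -0.1654  0.2307]
```

arm_command:
  moves:
    - [[0, 0, 0, -0.05, -0.08, 0, -1], [0, 0, 0, -0.1, -0.16, 0, -1], [0, 0, 0, -0.15, -0.24, 0.05, -1], [0, 0, 0, -0.175, -0.28, 0.1, -1], [0, 0, 0, -0.175, -0.28, 0.17, -1]]

```text
t: 17.82
ee_pos: [0.4933, -0.0355, 0.1595]
orientation: [-0.0, 0.992, -0.126, 0.002]
ft_force: [1.1, -0.4, 1.0]
width: 0.0218
finger_force: 0.0
```

arm_command:
  moves:
    - [[0, 0, 0, 0, 0, 0, -1], [0, 0, 0, 0, 0, 0, -1]]

```text
t: 17.98
ee_pos: [0.4924, -0.0384, 0.1577]
orientation: [-0.0, 0.992, -0.127, -0.001]
ft_force: [-0.1, 0.0, 0.2]
width: 0.0083
finger_force: 0.0
```

```bash
python3 - <<'E'
from h import *
to(*sl(-.06,.112,.08),-14.6)
im,d=robot.get_image("side");im2,d2=robot.get_image("top")
W=cloud("side",d); a=np.radians(-14.6); R=np.array([[np.cos(a),np.sin(a)],[-np.sin(a),np.cos(a)]])
for n,i,dd in(("side",im,d),("top",im2,d2)):
    W=cloud(n,dd); q=(W[...,:2]-[.5247,-.163])@R.T; m=(abs(q[...,0]+.06)<.02)&(q[...,1]>.02)&(q[...,1]<.09)&(W[...,2]>.065)&(W[...,2]<.115)
    print(n,np.round(np.c_[q[m],W[m][:,2]][::6]*1000,0).tolist())
c=lambda i,x,y,w,h:cv2.resize(i[y:y+h,x:x+w,::-1],(400,300),interpolation=cv2.INTER_CUBIC)
cv2.imwrite("pics/cl.png",np.hstack([c(im,290,170,120,90),c(im2,320,195,100,75)]))
E
```

```text
turn [-0.      0.0013 -0.0001] shift [0.0071 0.0012 0.1941] pos [ 0.4924 -0.0384  0.1577]
side [[-49.0, 79.0, 91.0], [-56.0, 60.0, 85.0], [-61.0, 75.0, 94.0], [-54.0, 84.0, 90.0], [-65.0, 71.0, 90.0], [-62.0, 87.0, 95.0], [-68.0, 70.0, 89.0], [-68.0, 85.0, 93.0], [-66.0, 61.0, 78.0], [-65.0, 75.0, 81.0]]
top [[-58.0, 71.0, 96.0]]
```

View pics/cl.png

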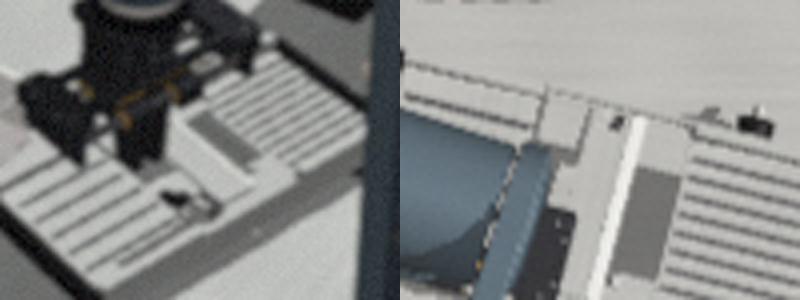

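The top view shows the blade lying square across both seats, with its notch around the pin at crop (617,122). The side view shows the lever still folded back at crop (178,197). Descending beside it.

arm_command:
  moves:
    - [[0, 0, 0, 0.007, -0.015, 0.03, -1], [0, 0, 0, 0.007, -0.015, 0.08, -1], [0, 0, 0, 0.007, -0.015, 0.13, -1], [0, 0, 0, 0.007, -0.015, 0.17, -1], [0, 0, 0, 0.007, -0.015, 0.19, -1]]

```text
t: 18.5
ee_pos: [0.4977, -0.0345, 0.0819]
orientation: [0.0, 0.992, -0.128, 0.0]
ft_force: [-0.2, -0.2, -0.1]
width: 0.0006
finger_force: 0.0
```

arm_command:
  moves:
    - [[0, 0, 0, 0, 0.01, 0, -1], [0, 0, 0, 0, 0.03, 0, -1], [0, 0, 0, 0, 0.05, 0, -1], [0, 0, 0, 0, 0.065, 0, -1], [0, 0, 0, 0, 0.08, 0, -1]]

```text
t: 18.92
ee_pos: [0.4932, -0.0574, 0.087]
orientation: [-0.008, 0.991, -0.13, 0.004]
ft_force: [5.4, 66.9, 49.4]
width: 0.0006
finger_force: 35.3
```

```bash
python3 -c "
from h import *
to(*sl(-.06,.060,.095),-14.6);print(robot.get_state()['ft_force'])"
```

```text
turn [-0.0112 -0.0032 -0.0035] shift [-0.0068  0.0852 -0.0216] pos [ 0.4932 -0.0574  0.087 ]
[ 5.44738902 66.94573939 49.40211252]
```

arm_command:
  moves:
    - [[0, 0, 0, 0, -0.03, 0, -1], [0, 0, 0, 0, -0.06, 0, -1], [0, 0, 0, 0, -0.06, 0.02, -1], [0, 0, 0, 0, -0.06, 0.045, -1], [0, 0, 0, 0, -0.06, 0.045, -1]]

```text
t: 19.33
ee_pos: [0.4935, -0.0416, 0.0619]
orientation: [-0.0, 0.992, -0.128, -0.002]
ft_force: [-0.4, -0.2, -0.2]
width: 0.0004
finger_force: 0.0
```

arm_command:
  moves:
    - [[0, 0, 0, 0, 0.008, 0, -1], [0, 0, 0, 0, 0.016, 0, -1], [0, 0, 0, 0, 0.022, 0, -1], [0, 0, 0, 0, 0.022, 0, -1]]

```text
t: 19.67
ee_pos: [0.493, -0.0509, 0.0642]
orientation: [0.0, 0.992, -0.128, 0.0]
ft_force: [0.1, -0.6, 0.4]
width: 0.0001
finger_force: 0.0
```

```bash
python3 - <<'E'
from h import *
to(*sl(-.06,.1,.064),-14.6);print(robot.get_state()['ft_force'])
im,d=robot.get_image("side")
cv2.imwrite("pics/lv.png",cv2.resize(im[195:255,300:380,::-1],(640,480),interpolation=cv2.INTER_CUBIC))
E
```

```text
turn [ 0.0001 -0.0001 -0.0012] shift [-0.0025  0.0013  0.0005] pos [ 0.493  -0.0509  0.0642]
[ 0.14497797 -0.61887661  0.3838334 ]
```

View pics/lv.png

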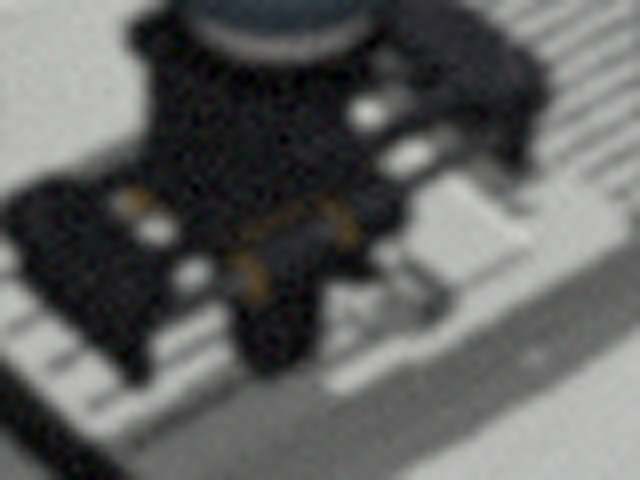

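The closed fingers stand right beside the lever's outer face and aren't touching it yet. Now dragging up and inward along the lever's arc.

arm_command:
  moves:
    - [[0, 0, 0, 0, 0.006, -0.002, -1], [0, 0, 0, 0, 0.012, -0.008, -1], [0, 0, 0, 0, 0.018, -0.018, -1], [0, 0, 0, 0, 0.022, -0.028, -1], [0, 0, 0, 0, 0.026, -0.04, -1]]

```text
t: 20.13
ee_pos: [0.4902, -0.0599, 0.0805]
orientation: [-0.0, 0.992, -0.127, -0.0]
ft_force: [0.3, 1.4, -1.4]
width: 0.0005
finger_force: 0.9
```

arm_command:
  moves:
    - [[0, 0, 0, 0, 0.006, -0.01, -1], [0, 0, 0, 0, 0.012, -0.02, -1], [0, 0, 0, 0, 0.02, -0.028, -1], [0, 0, 0, 0, 0.028, -0.036, -1], [0, 0, 0, 0, 0.036, -0.042, -1]]

```text
t: 20.55
ee_pos: [0.4867, -0.0742, 0.0973]
orientation: [0.0, 0.992, -0.127, 0.0]
ft_force: [0.3, 1.7, -2.4]
width: 0.0005
finger_force: 0.9
```

```bash
python3 - <<'E'
from h import *
to(*sl(-.06,.055,.1),-14.6)
im,d=robot.get_image("side")
W=cloud("side",d); a=np.radians(-14.6); R=np.array([[np.cos(a),np.sin(a)],[-np.sin(a),np.cos(a)]])
q=(W[...,:2]-[.5247,-.163])@R.T; m=(abs(q[...,0]+.06)<.015)&(q[...,1]>-.04)&(q[...,1]<.07)&(W[...,2]>.063)&(W[...,2]<.125)
print(np.round(np.c_[q[m],W[m][:,2]][::5]*1000,0).tolist())
E
```

```text
turn [ 0.     -0.0002 -0.0005] shift [-0.002   0.0534 -0.0067] pos [ 0.4867 -0.0742  0.0973]
[[-70.0, 63.0, 124.0], [-67.0, 56.0, 114.0], [-68.0, 53.0, 110.0], [-69.0, 53.0, 106.0], [-70.0, 58.0, 106.0], [-73.0, 68.0, 110.0], [-65.0, 42.0, 89.0], [-69.0, 49.0, 92.0], [-64.0, 41.0, 79.0], [-57.0, 42.0, 67.0], [-65.0, 41.0, 69.0], [-70.0, 42.0, 65.0]]
```

arm_command:
  moves:
    - [[0, 0, 0, 0, 0.02, -0.006, -1], [0, 0, 0, 0, 0.04, -0.01, -1], [0, 0, 0, 0, 0.06, -0.012, -1], [0, 0, 0, 0, 0.08, -0.014, -1], [0, 0, 0, 0, 0.1, -0.014, -1]]

```text
t: 21.02
ee_pos: [0.4763, -0.1134, 0.1024]
orientation: [-0.0, 0.992, -0.128, 0.0]
ft_force: [1.3, 3.8, -0.8]
width: 0.0005
finger_force: 1.3
```

arm_command:
  moves:
    - [[0, 0, 0, 0, 0.015, 0, -1], [0, 0, 0, 0, 0.03, 0.003, -1], [0, 0, 0, 0, 0.045, 0.008, -1], [0, 0, 0, 0, 0.06, 0.015, -1], [0, 0, 0, 0, 0.07, 0.022, -1]]

```text
t: 21.43
ee_pos: [0.4692, -0.1403, 0.0934]
orientation: [-0.0, 0.992, -0.128, -0.0]
ft_force: [-0.4, 3.4, 1.3]
width: 0.0006
finger_force: 1.2
```

```bash
python3 - <<'E'
from h import *
to(*sl(-.06,-.01,.08),-14.6)
im,d=robot.get_image("side")
W=cloud("side",d); a=np.radians(-14.6); R=np.array([[np.cos(a),np.sin(a)],[-np.sin(a),np.cos(a)]])
q=(W[...,:2]-[.5247,-.163])@R.T; m=(abs(q[...,0]+.06)<.015)&(q[...,1]>-.05)&(q[...,1]<.07)&(W[...,2]>.063)&(W[...,2]<.125)
print(np.round(np.c_[q[m],W[m][:,2]][::5]*1000,0).tolist())
E
```

```text
turn [ 0.      0.0002 -0.0007] shift [-0.0014  0.0449  0.0334] pos [ 0.4692 -0.1403  0.0934]
[[-69.0, -8.0, 124.0], [-53.0, 23.0, 122.0], [-55.0, 27.0, 122.0], [-68.0, 2.0, 117.0], [-62.0, 27.0, 123.0], [-70.0, 3.0, 115.0], [-60.0, 25.0, 117.0], [-68.0, 9.0, 114.0], [-50.0, 22.0, 104.0], [-69.0, 21.0, 117.0], [-67.0, 1.0, 105.0], [-55.0, 23.0, 105.0], [-71.0, 19.0, 115.0], [-70.0, -2.0, 101.0], [-65.0, 25.0, 110.0], [-68.0, 8.0, 102.0], [-56.0, 20.0, 96.0], [-70.0, 14.0, 103.0], [-63.0, 22.0, 98.0], [-68.0, 8.0, 94.0], [-69.0, 21.0, 99.0], [-66.0, -2.0, 82.0], [-65.0, 8.0, 83.0], [-59.0, 14.0, 79.0], [-58.0, 20.0, 78.0], [-65.0, 8.0, 76.0], [-65.0, 15.0, 76.0], [-61.0, 20.0, 72.0], [-61.0, 26.0, 72.0], [-56.0, 30.0, 67.0], [-58.0, 35.0, 68.0], [-65.0, 22.0, 64.0], [-65.0, 33.0, 64.0]]
```

arm_command:
  moves:
    - [[0, 0, 0, 0, 0.01, 0.01, -1], [0, 0, 0, 0, 0.02, 0.02, -1], [0, 0, 0, 0, 0.03, 0.03, -1], [0, 0, 0, 0, 0.04, 0.04, -1], [0, 0, 0, 0, 0.046, 0.05, -1]]

```text
t: 21.9
ee_pos: [0.4648, -0.158, 0.0733]
orientation: [0.0, 0.992, -0.127, 0.0]
ft_force: [-0.6, 1.2, 1.8]
width: 0.0003
finger_force: 1.0
```

arm_command:
  moves:
    - [[0, 0, 0, 0, 0.002, 0.003, -1], [0, 0, 0, 0, 0.004, 0.006, -1], [0, 0, 0, 0, 0.004, 0.009, -1], [0, 0, 0, 0, 0.004, 0.009, -1]]

```text
t: 22.23
ee_pos: [0.4643, -0.1593, 0.07]
orientation: [0.0, 0.992, -0.127, -0.0]
ft_force: [-0.4, 0.1, -0.8]
width: 0.0003
finger_force: 0.0
```

arm_command:
  moves:
    - [[0, 0, 0, 0, 0, 0.002, -1], [0, 0, 0, 0, 0, 0.004, -1], [0, 0, 0, 0, 0, 0.006, -1], [0, 0, 0, 0, 0, 0.006, -1]]

```text
t: 22.57
ee_pos: [0.4646, -0.1592, 0.0678]
orientation: [0.0, 0.992, -0.127, 0.0]
ft_force: [-0.7, -0.9, 1.2]
width: 0.0008
finger_force: 0.7
```

arm_command:
  moves:
    - [[0, 0, 0, 0, 0, 0.002, -1], [0, 0, 0, 0, 0, 0.003, -1], [0, 0, 0, 0, 0, 0.003, -1]]

```text
t: 22.82
ee_pos: [0.4646, -0.1591, 0.0665]
orientation: [0.0, 0.992, -0.127, 0.0]
ft_force: [-0.3, -1.5, 1.4]
width: 0.0001
finger_force: 0.9
```

arm_command:
  moves:
    - [[0, 0, 0, 0, 0, 0.001, -1], [0, 0, 0, 0, 0, 0.002, -1], [0, 0, 0, 0, 0, 0.002, -1]]

```text
t: 23.07
ee_pos: [0.4646, -0.1592, 0.0663]
orientation: [0.0, 0.992, -0.127, 0.0]
ft_force: [-2.0, -0.9, 7.6]
width: 0.0004
finger_force: 3.9
```

arm_command:
  moves:
    - [[0, 0, 0, 0, 0, 0.001, -1], [0, 0, 0, 0, 0, 0.002, -1], [0, 0, 0, 0, 0, 0.002, -1]]

```text
t: 23.32
ee_pos: [0.4647, -0.1592, 0.0662]
orientation: [0.0, 0.992, -0.127, 0.0]
ft_force: [-5.2, 0.0, 15.1]
width: 0.0003
finger_force: 7.5
```

arm_command:
  moves:
    - [[0, 0, 0, 0, 0, -0.01, -1], [0, 0, 0, 0, 0, -0.05, -1], [0, 0, 0, 0, 0, -0.13, -1], [0, 0, 0, 0, 0, -0.22, -1], [0, 0, 0, 0, 0, -0.3, -1]]

```text
t: 23.73
ee_pos: [0.4639, -0.1583, 0.1859]
orientation: [-0.001, 0.992, -0.127, -0.001]
ft_force: [1.3, -0.3, 0.5]
width: 0.0006
finger_force: 0.0
```

arm_command:
  moves:
    - [[0, 0, 0, -0.05, -0.1, 0, -1], [0, 0, 0, -0.1, -0.2, 0, -1], [0, 0, 0, -0.15, -0.3, 0, -1], [0, 0, 0, -0.15, -0.4, 0, -1], [0, 0, 0, -0.15, -0.4, 0, -1]]

```text
t: 24.15
ee_pos: [0.4458, 0.0164, 0.1846]
orientation: [-0.001, 0.992, -0.125, -0.0]
ft_force: [0.6, -0.1, -0.4]
width: 0.0004
finger_force: 0.0
```

```bash
python3 - <<'E'
from h import *
im,d=robot.get_image("side");im2,d2=robot.get_image("top")
W=cloud("side",d); a=np.radians(-14.6); R=np.array([[np.cos(a),np.sin(a)],[-np.sin(a),np.cos(a)]])
q=(W[...,:2]-[.5247,-.163])@R.T; m=(abs(q[...,0]+.06)<.012)&(q[...,1]>-.04)&(q[...,1]<.04)&(W[...,2]>.054)&(W[...,2]<.125)
print(np.round(np.c_[q[m],W[m][:,2]][::3]*1000,0).tolist())
c=lambda i,x,y,w,h:cv2.resize(i[y:y+h,x:x+w,::-1],(400,300),interpolation=cv2.INTER_CUBIC)
cv2.imwrite("pics/end.png",np.hstack([c(im,310,175,100,75),c(im2,330,205,80,60)]))
E
```

```text
[[-52.0, -28.0, 65.0], [-58.0, -22.0, 68.0], [-54.0, -15.0, 66.0], [-59.0, -21.0, 66.0], [-52.0, -8.0, 65.0], [-60.0, -12.0, 68.0], [-64.0, -21.0, 65.0], [-56.0, -9.0, 63.0], [-65.0, -12.0, 68.0], [-68.0, -21.0, 65.0], [-55.0, 2.0, 65.0], [-60.0, -5.0, 64.0], [-64.0, -13.0, 63.0], [-71.0, -19.0, 64.0], [-56.0, 2.0, 62.0], [-63.0, -2.0, 65.0], [-67.0, -11.0, 62.0], [-54.0, 13.0, 63.0], [-58.0, 5.0, 61.0], [-66.0, -0.0, 63.0], [-68.0, -10.0, 60.0], [-58.0, 16.0, 64.0], [-62.0, 8.0, 62.0], [-65.0, -1.0, 59.0], [-51.0, 29.0, 62.0], [-57.0, 22.0, 62.0], [-62.0, 16.0, 63.0], [-68.0, 10.0, 64.0], [-53.0, 34.0, 63.0], [-60.0, 30.0, 66.0], [-63.0, 20.0, 62.0], [-68.0, 14.0, 62.0], [-54.0, 35.0, 60.0], [-64.0, 33.0, 67.0], [-65.0, 22.0, 60.0], [-54.0, 35.0, 56.0], [-64.0, 32.0, 62.0], [-68.0, 25.0, 61.0], [-59.0, 36.0, 57.0], [-68.0, 32.0, 61.0], [-62.0, 38.0, 56.0], [-70.0, 34.0, 60.0], [-72.0, 31.0, 55.0]]
```

View pics/end.png

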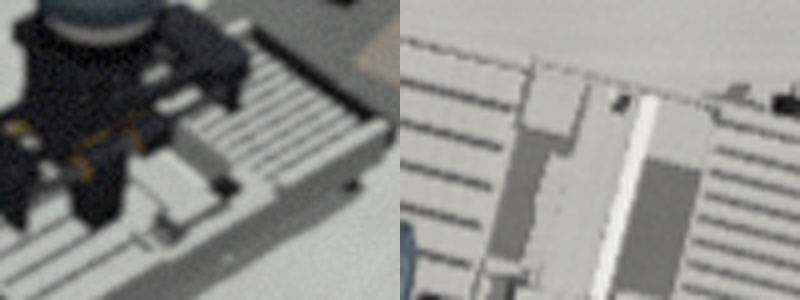

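The lever lies flat (grip face about 66 mm up), and the blade sits square with the pin in its notch. Settle and hand in.

arm_command:
  moves:
    - [[0, 0, 0, 0, 0, 0, -1], [0, 0, 0, 0, 0, 0, -1], [0, 0, 0, 0, 0, 0, -1]]

```text
t: 24.5
ee_pos: [0.4469, 0.0096, 0.1847]
orientation: [0.0, 0.992, -0.129, -0.0]
ft_force: [-0.4, 0.0, 0.6]
width: 0.0001
finger_force: 0.0
```

```bash
python3 -c "
from bench import robot
print(robot.hand_in())"
```

```text
the job is handed in; nothing more can be done
None
```

I handed the job in at about 24.5 s: the blade is home on the pin and clamped, but the 5–10 N pin push was never measured directly; after allowing for friction I estimate 7–11 N, held about 0.8 s. My first try at folding the lever jammed with about 67 N on the fingers; I backed off, and the second try folded it gently.

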